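# Seat a round bar in the V-blocks and clamp it

### The arm

A 6-joint arm with a two-finger parallel gripper is mounted at the origin on the work surface. World frame = base frame: x ahead of the robot, y to its left, z up, the work surface at z = 0. Lengths are in m, angles in rad, forces in N, time in s.
With the tool pointing down it reaches from about 0.35 to 0.725 m from the base axis. Payload 4.3 kg.
Tool frame: the origin (TCP) lies at the very end of the fingers, on their centre line; the grasp point (between the pads) lies grip_point_offset behind it (grip_point_offset is the distance from the TCP to the grasp point, in m); z points along the fingers, y is the direction in which the jaws open and shut (so a half turn about z gives the same grasp; the last joint's range is limited). The gripper opens to 85 mm and grips with 20 to 120 N. Pads are 22 mm wide; open, the fingers measure 114 mm over their backs; the gripper's body (76 mm by 85 mm) begins 54 mm behind the grasp point. The pads swing forward as they close: fully open they stand 13 mm farther back than shut.
Start: joints at [1.04, 0.377, 0.081, 1.274, 0, 1.46], TCP at [0.235, 0.525, 0.231] pointing down, gripper open.
Joint ranges: [-2.72, 2.72], [-0.84, 1.66], [-1.02, 1.22], [-1.77, 2.12], [-1.37, 1.28], [-3.14, 3.14]. Speed limits (rad/s): [2.57, 2.57, 3.14, 3.14, 3.14, 3.14].

### API

Orientations are given as a rotation vector (axis times angle).
In Python, from rig import * gives the robot as it stands. Calls block until the motion is done:
- goto(position, orientation): joint-space move of the TCP to a pose.
- move_straight(position, rot=None, rate=0.15, threshold=None): straight line of the TCP; rot=None keeps the orientation; rate is the mean speed in m/s. With threshold (N) it stops when the force on the tool has changed by that much, and returns True; else False.
- set_joints(angles): joint-space move.
- set_gripper(opening): opening from 0.0 (shut) to 1.0 (fully open); the grip force is fixed at half the most; returns when the fingers have stopped.
- wait(seconds).
- inverse_kinematics(position, orientation): joint angles nearest the present ones, or None.
- read_state(): the state.
- capture(name): name is "scene" or "top" or "wrist"; returns the picture (400x640x3 uint8, blue, green, red); there is no depth.
- calibration(name): a dict with "mtx" (3x3 intrinsics, pixels), "R" (3x3) and "t" (3): a world point X has camera coordinates R X + t. Camera axes: x right, y down, z forward; pixel columns grow to the right and rows downward; lengths in m; the calibration is good to about 2 mm. A picture is of the moment at which its call begins: read the wrist's pose just before it. calibration takes no time and is no camera call; for the wrist camera it gives the pose at the moment of the call.
A pose or a line that the arm cannot do raises MotionError and nothing moves.
- job_done(): hands the job in, once; it reports no verdict.
The state is a dict: "clock": time; "joint_positions": joint angles; "joint_vel": joint speeds; "joint_efforts": joint torques, N m; "tool_pos": TCP position; "eef_rot": TCP orientation; "ft_force": force on the tool from outside, world axes, zero at the start; "ft_torque": the same for the moment, N m; "width": opening from 0.0 (shut) to 1.0 (fully open).
Only numpy, scipy, OpenCV 4.12 (cv2) and the standard library are available. Lean on these libraries where they do the work, as an engineer would, in place of code of your own. Each camera call takes 0.05 s, during which the arm holds its last target.

### The job

Pick the thick round bar from its wooden rest and lower it gently (do not drop it) into the pair of V-blocks, so that it lies settled in both Vs and sticks out at both ends. Then swing the raised hold-down strap over until it rests on the bar, and leave the bar clamped there; leave the thin bar and the hammer where they are.

Things in the scene. Friction and masses are not known exactly. Their poses are not given: they have to be found in the camera images.
- bar: The thick bar: solid plain aluminium round, 40 mm diameter, 180 mm long, about 0.6 kg. Origin at its middle, on its axis; x axis along the bar. It starts in a wooden rest, its axis 42 mm above the bench; the rest's saddles touch it only near its ends: its middle 120 mm is free on both sides (above the rest's 10 mm bottom board).
- thin_bar: Bystander: plain aluminium round, 24 mm diameter, 180 mm long, in a similar wooden rest with its axis 34 mm above the bench, not to be disturbed. Origin at its middle; x axis along it.
- fixture: Fixed steel plate, 130 x 190 x 10 mm, with two dark steel V-blocks in line. Origin on the bench midway between the blocks; z up, y along the Vs (axis of a seated bar), x across. Each block: x -40 to 40 mm, 35 mm thick (y 37.5 to 72.5 and -72.5 to -37.5; 75 mm gap between), top 60 mm above the bench. Two hinge ears, up to 95 mm high, at the -x side of the +y block.
- seat (a point): Point on the fixture where the thick bar's middle lies when seated evenly: fixture x = 0, y = 0, 60.3 mm above the bench. Axes as the fixture's. The 90 degree Vs are 56 mm wide at the top, their root 32 mm above the bench.
- strap (a joint): Hinge angle of the hold-down strap, rad: 0 when it lies level on the seated thick bar, 1.57 upright; starts at 1.75 to 2.1, leaning back to the fixture's -x side; down to -0.12 with no bar. It swings over the +y block towards the fixture's +x. Stiff with friction: it stays where it is left and needs 2 to 3 N at its end to move; no spring or latch.
- strap_end (a point): Middle of the free end of the strap, 95 mm from the hinge pin. The strap is a flat grey bar 20 mm wide and 10 mm thick; the line from pin to this point is its centre line. x axis along the strap away from the pin, z the side that faces up when it lies on the bar.
- hammer: Bystander: hammer lying on the bench, 260 mm long, not to be disturbed.
- strap_pin (a point): Middle of the strap's hinge pin, which runs along the fixture's y: at fixture x = -48 mm, y = 55 mm, 85.3 mm above the bench. Axes as the fixture's.
Not all that is in view belongs to the job. Leave any pink or purple look-alike of the bar alone.

How it is judged:
By the outcome, as a careful person would: the job done as asked, in the order asked, and still so for the second after the job is handed in, with the robot touching nothing.
It also fails if it takes over 58 s, if anything falls off the work surface, if the arm or the gripper's body presses on something with over 40 N, if the wrist force passes 120 N, or if a joint passes its speed limit or range.

## Working session

There is one attempt and no reset: what is moved stays moved. The work goes in short steps, each a Python script; the robot and the scene stay as the last script left them, time stands still between calls to the robot, and variables do not carry over. Pictures are saved under pics/ and viewed, and the job is handed in when it is done.

```bash
ls; mkdir -p pics; python3 - <<'E'
from rig import *
import cv2
for n in ("scene","top","wrist"):
    c=calibration(n); print(n,c["mtx"].tolist(),c["R"].tolist(),c["t"].tolist())
    cv2.imwrite(f"pics/{n}0.png",capture(n))
print(read_state())
try: print(grip_point_offset)
except Exception as e: print(e)
E
```

```text
pics
scene [[415.45156748863036, 0.0, 320.48276198197095], [0.0, 415.45156748863036, 193.82285061015688], [0.0, 0.0, 1.0]] [[0.23448855208141164, 0.9719516747994089, -0.018029442514606777], [0.5435274146794777, -0.14646053626630212, -0.8265151304171209], [-0.8059733670752441, 0.1840088399268132, -0.5626257000832633]] [-0.10118202767633776, -0.2330107759658446, 1.6583159793051419]
top [[487.57793664394245, 0.0, 319.093474488603], [0.0, 487.57793664394245, 198.06164825512124], [0.0, 0.0, 1.0]] [[0.004262385254048057, -0.9999905762401863, 0.0008243195777875341], [-0.9961375643373379, -0.004318255659650964, -0.08770008884906347], [0.08770282200717264, -0.00044732413096391113, -0.9961465830454371]] [-0.027158783211160168, 0.5641931442585878, 1.3358759978973278]
wrist [[283.0290751324033, 0.0, 319.05282525882615], [0.0, 283.0290751324033, 200.97299876577614], [0.0, 0.0, 1.0]] [[0.40853759781261334, 0.9127395387885003, -0.0018882546585543242], [0.8818094135870406, -0.3941577335272816, 0.25894369891912106], [0.23560388214708866, -0.10745331745829313, -0.9658905710712928]] [-0.5723661427708039, -0.033564795560050285, 0.3776207301352401]
{'clock': 0.15, 'joint_positions': array([1.03971889e+00, 3.77910153e-01, 7.99608447e-02, 1.27441392e+00,
       7.44062332e-06, 1.46052842e+00]), 'joint_vel': array([-0.00031691, -0.00106517,  0.00313884, -0.00112409, -0.00010888,
       -0.0003469 ]), 'joint_efforts': array([ 1.42740537e-03, -4.64035141e+01,  2.70170707e+01,  1.38674991e-02,
       -1.07733472e-04, -2.15201101e-05]), 'tool_pos': array([0.23461077, 0.52441819, 0.23057788]), 'eef_rot': array([-6.56034910e-01, -3.07181865e+00,  2.33175656e-03]), 'ft_force': array([-0.21140881, -0.3516364 , -0.93173927]), 'ft_torque': array([ 0.03155829,  0.02221627, -0.01929629]), 'width': 1.0004661687981}
0.0187
```

View pics/scene0.png

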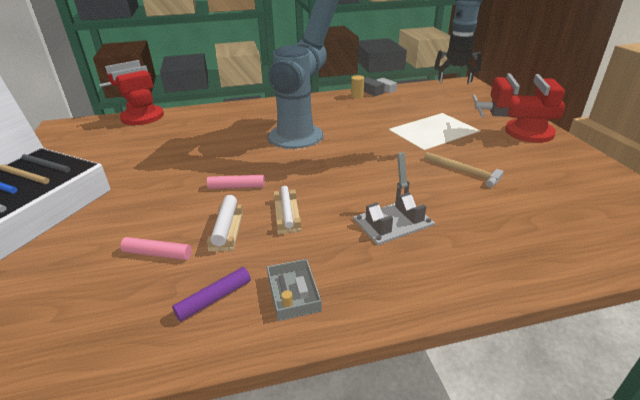

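View pics/top0.png

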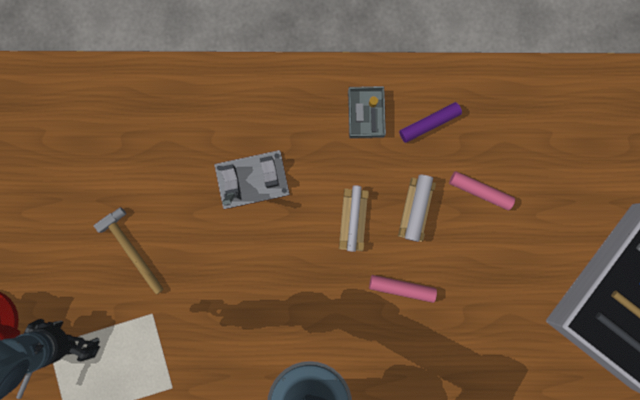

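View pics/wrist0.png

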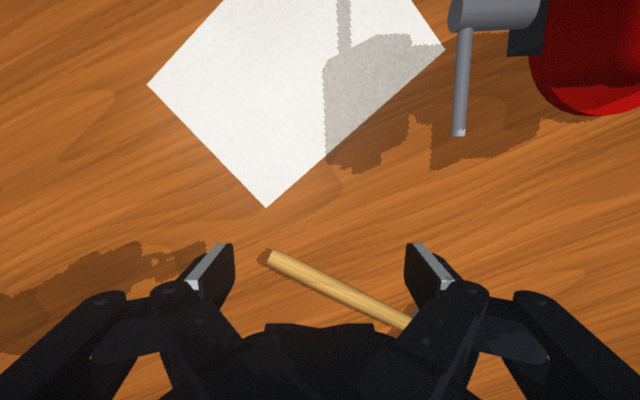

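The scene view shows the thick bar at about (225,220), the thin bar at (287,207), the fixture at (395,215) with the strap leaning back, and the hammer behind it. In the top view the thick bar is at (418,208), the thin bar at (354,218) and the fixture at (252,180). I'll zoom in on the top view and measure.

```bash
cat > h.py <<'E'
import numpy as np, cv2
from scipy.spatial.transform import Rotation as Rn
def ray(c,uv,z):
    d=np.linalg.inv(c["mtx"])@np.array([uv[0],uv[1],1.]); d=c["R"].T@d; o=-c["R"].T@c["t"]
    return o+d*(z-o[2])/d[2]
def proj(c,X):
    p=c["mtx"]@(c["R"]@np.asarray(X,float)+c["t"]); return p[:2]/p[2]
E
python3 - <<'E'
from h import *
from rig import calibration
im=cv2.imread("pics/top0.png")
a=cv2.resize(im[140:220,200:300],None,fx=7,fy=7,interpolation=cv2.INTER_CUBIC);cv2.imwrite("pics/fx.png",a)
a=cv2.resize(im[160:260,330:450],None,fx=6,fy=6,interpolation=cv2.INTER_CUBIC);cv2.imwrite("pics/bars.png",a)
hsv=cv2.cvtColor(im,cv2.COLOR_BGR2HSV)
m=((hsv[...,1]<50)&(hsv[...,2]>120)).astype(np.uint8)*255
m[:, :330]=0;m[:,450:]=0;m[:160]=0;m[260:]=0
c=calibration("top")
for k in cv2.findContours(m,cv2.RETR_EXTERNAL,cv2.CHAIN_APPROX_NONE)[0]:
    if cv2.contourArea(k)<100: continue
    r=cv2.minAreaRect(k);b=cv2.boxPoints(r)
    s=sorted([(np.linalg.norm(b[i]-b[(i+1)%4]),i) for i in range(4)])
    e=[(b[i]+b[(i+1)%4])/2 for _,i in s[:2]]
    P=[ray(c,x,0.045) for x in e]
    print(r,P,np.linalg.norm(P[0]-P[1]),(P[0]+P[1])/2)
E
```

```text
((353.15679931640625, 218.32720947265625), (7.7783918380737305, 65.46295166015625), 5.355824947357178) [array([ 0.59705529, -0.12685412,  0.045     ]), array([ 0.41840206, -0.10978208,  0.045     ])] 0.17946707470128073 [ 0.50772867 -0.1183181   0.045     ]
((418.0831604003906, 207.13168334960938), (13.4359130859375, 66.17266845703125), 12.724355697631836) [array([ 0.6281146 , -0.31789572,  0.045     ]), array([ 0.45034254, -0.2754726 ,  0.045     ])] 0.18276385908442683 [ 0.53922857 -0.29668416  0.045     ]
```

View pics/fx.png

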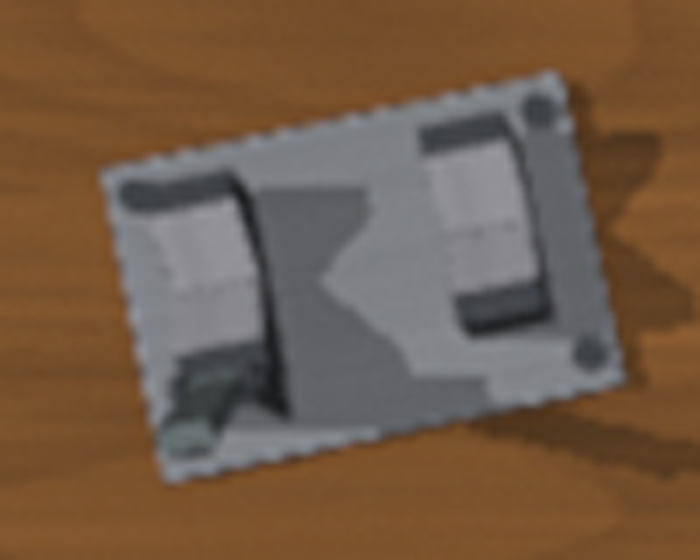

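View pics/bars.png

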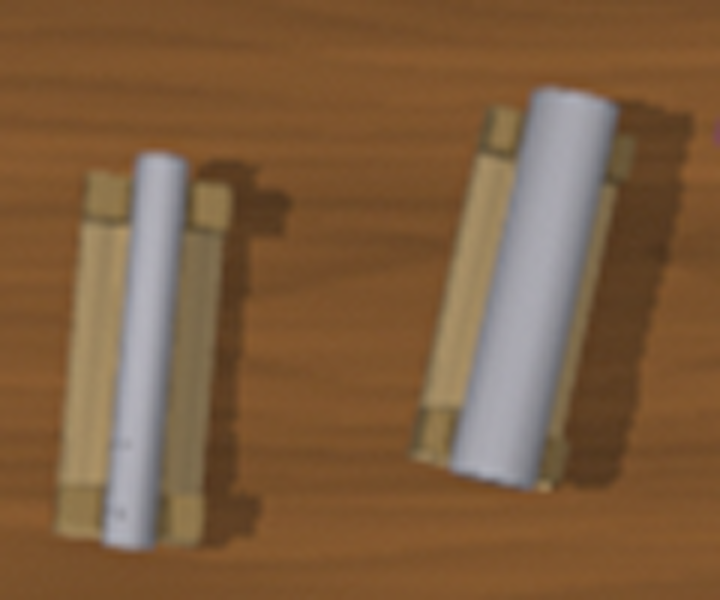

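```bash
python3 - <<'E'
from h import *
from rig import *
im=cv2.imread("pics/top0.png"); c=calibration("top")
print("cam",-c["R"].T@c["t"])
C=np.array([(100,170),(560,72),(628,380),(168,483)])/7+[200,140]-0.43
W=np.array([ray(c,p,0.01) for p in C]); print(W)   # +x+y, +x-y, -x-y, -x+y
L=lambda a,b:np.linalg.norm(W[a]-W[b])
print(L(0,1),L(3,2),L(0,3),L(1,2),W.mean(0))
y=(W[0]-W[1])+(W[3]-W[2]); x=(W[0]-W[3])+(W[1]-W[2])
print("yaw",np.arctan2(x[1],x[0]),np.arctan2(-y[0],y[1]))
s=read_state();R=Rn.from_rotvec(s["eef_rot"]).as_matrix()
w=calibration("wrist");o=-w["R"].T@w["t"];print("cam in tool",R.T@(o-s["tool_pos"]),"tool R",R.tolist()); print("optic axis in tool",R.T@w["R"].T[:,2], "cam x in tool",R.T@w["R"].T[:,0])
E
```

```text
cam [ 0.44496965 -0.02412463  1.38023049]
[[0.66176983 0.27435581 0.01      ]
 [0.70283048 0.08831917 0.01      ]
 [0.5771626  0.05946599 0.01      ]
 [0.53474291 0.2440633  0.01      ]]
0.19051406160598267 0.18940855231786613 0.13058895260713269 0.12893766551850763 [0.61912645 0.16655107 0.01      ]
yaw 0.22992076002919515 0.22153963523938405
cam in tool [ 0.06527639 -0.00160056 -0.14187957] tool R [[-0.9127584718623756, 0.40849887644530053, -0.0007999914921988008], [0.4084996202039061, 0.9127574952048298, -0.0013473086763413742], [0.00017982415009409512, -0.0015565636292738392, -0.9999987723857178]]
optic axis in tool [-2.59147008e-01 -6.83415703e-05  9.65837887e-01] cam x in tool [-4.24625554e-05  9.99999997e-01  5.93655795e-05]
```

Plate corner sides come out at 190/130 mm, which matches the plate. Next I'll look at the bar from above with the wrist camera.

```bash
cat >> h.py <<'E'
def ori(yaw):  # tool down, tool x at yaw
    x=np.array([np.cos(yaw),np.sin(yaw),0]);z=np.array([0,0,-1.]);y=np.cross(z,x)
    return Rn.from_matrix(np.column_stack([x,y,z])).as_rotvec()
E
python3 - <<'E'
from h import *
from rig import *
y=-0.234; p=[0.539,-0.297,0.22]
q=inverse_kinematics(p,ori(y)); print(q)
pl=[0.6191,0.1666]; print(inverse_kinematics([*pl,0.2],ori(-1.346)))
goto(p,ori(y)); s=read_state(); print(s["clock"],s["tool_pos"],s["joint_positions"])
w=calibration("wrist"); im=capture("wrist"); cv2.imwrite("pics/w1.png",im); np.savez("w1.npz",**w)
E
```

```text
[-6.06666720e-01  4.65356900e-01  1.86027423e-01  1.29146685e+00
  4.44089210e-16  2.76892593e+00]
[ 1.63979160e-01  5.25676894e-01  2.31611787e-01  1.27673122e+00
 -4.44089210e-16 -1.63161349e+00]
3.225 [ 0.53939586 -0.29619567  0.22005831] [-6.05341498e-01  4.65200551e-01  1.85931221e-01  1.29148558e+00
  2.42620822e-04  2.76887775e+00]
```

View pics/w1.png

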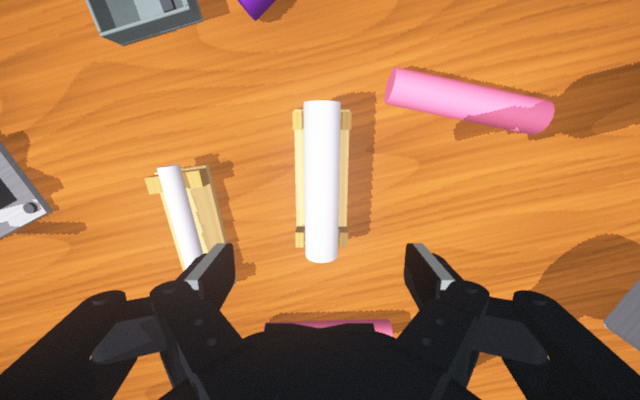

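The wrist view shows the bar at u 304–340, v 100–262, almost lined up between the fingers. Next I'll refine its pose and pick it.

```bash
python3 - <<'E'
from h import *
im=cv2.imread("pics/w1.png"); w=dict(np.load("w1.npz"))
hsv=cv2.cvtColor(im,cv2.COLOR_BGR2HSV)
m=((hsv[...,1]<40)&(hsv[...,2]>170)).astype(np.uint8); m[:,:280]=0;m[:,360:]=0
vs=np.where(m.sum(1)>10)[0];print(vs.min(),vs.max())
mids=[];wd=[]
for v in range(vs.min()+6,vs.max()-12):
    us=np.where(m[v])[0]; mids.append((us.mean(),v)); wd.append(np.ptp(us)+1)
print(wd[::20])
P=np.array([ray(w,p,0.042) for p in mids]); 
d=np.linalg.svd(P[:,:2]-P[:,:2].mean(0))[2][0]; d*=np.sign(d[0]);yaw=np.arctan2(d[1],d[0])
# ends: far (top, +x) end: top rim z~.055 ; near end: top rim z~.062 or face
u0=mids[0][0];u1=mids[-1][0]
cam=-w["R"].T@w["t"];print("cam",cam,"yaw",yaw)
for z in(.042,.062):
    A=ray(w,(u0,vs.min()),z);B=ray(w,(u1,vs.max()+1),z);print(z,A,B,np.linalg.norm(A-B),(A+B)/2)
print(P[:,:2].mean(0))
E
```

```text
100 262
[np.int64(37), np.int64(36), np.int64(36), np.int64(35), np.int64(35), np.int64(34), np.int64(33), np.int64(32)]
cam [ 0.60210227 -0.31267422  0.36194514] yaw -0.23510954639196927
0.042 [ 0.62706408 -0.32183072  0.042     ] [ 0.44114868 -0.27638917  0.042     ] 0.1913882676518318 [ 0.53410638 -0.29910994  0.042     ]
0.062 [ 0.6255037  -0.32125834  0.062     ] [ 0.45121001 -0.27865737  0.062     ] 0.17942444985078476 [ 0.53835685 -0.29995786  0.062     ]
[ 0.54383668 -0.30147   ]
```

```bash
python3 - <<'E'
from h import *
from rig import *
y=-0.235; c=np.array([0.5386,-0.2993]); g=c+0.008*np.array([np.cos(y),np.sin(y)])
move_straight([*g,0.08],ori(y),rate=0.12)
hit=move_straight([*g,0.0205],rate=0.06,threshold=12); print(hit,read_state()["tool_pos"])
set_gripper(0.0); wait(0.2)
s=read_state(); print(s["clock"],s["tool_pos"],s["width"],s["ft_force"],s["ft_torque"])
move_straight([*g,0.06],rate=0.05)
move_straight([*g,0.22],rate=0.15)
s=read_state(); print(s["clock"],s["tool_pos"],s["width"],s["ft_force"],s["ft_torque"])
w=calibration("wrist");cv2.imwrite("pics/w2.png",capture("wrist"));np.savez("w2.npz",**w)
E
```

```text
False [ 0.54676494 -0.30144761  0.0209997 ]
6.425 [ 0.54677172 -0.30109106  0.02102689] 0.45063126167618534 [-0.01990872  2.04465173  5.25402737] [ 0.36373672  0.01220203 -0.04439732]
8.5833 [ 0.54577553 -0.30075977  0.21876255] 0.44823673270860775 [-0.25337947  0.15896375 -6.47303026] [-0.01618404 -0.04840273  0.00666768]
```

View pics/w2.png

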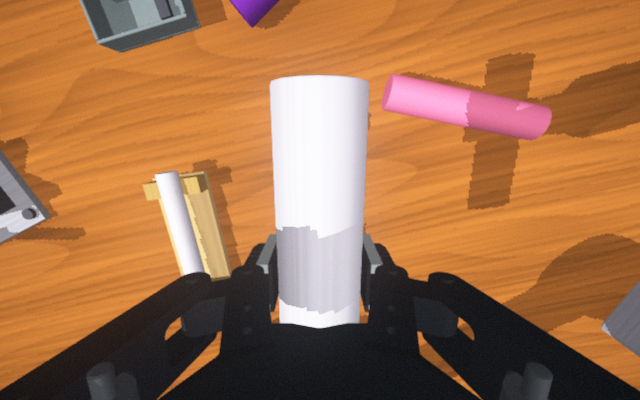

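The bar is held, with the far-end edge at v≈75 and square to the jaws. I'll carry it beside the fixture and measure the V-blocks with the wrist camera.

```bash
python3 - <<'E'
from h import *
from rig import *
w2=dict(np.load("w2.npz")); A=ray(w2,(319.5,75.5),0.2188+0.021+0.018); t=np.array([0.54578,-0.30076])
print("far end along tool x:",(A[:2]-t)@[np.cos(-.235),np.sin(-.235)])
F=np.array([0.6191,0.1666]);ya=0.225; X=np.array([np.cos(ya),np.sin(ya)]);Y=np.array([-np.sin(ya),np.cos(ya)])
p=F-0.11*X-0.03*Y
goto([*p,0.28],ori(ya-np.pi/2)); wait(0.2)
s=read_state(); print(s["clock"],s["tool_pos"],s["joint_positions"],s["width"])
w=calibration("wrist");cv2.imwrite("pics/w3.png",capture("wrist"));np.savez("w3.npz",**w)
cv2.imwrite("pics/s3.png",capture("scene"))
E
```

```text
far end along tool x: 0.08117933978983774
12.5417 [0.51858852 0.11271359 0.27994167] [ 9.44519565e-02  2.78145198e-01  6.58956659e-02  1.35865200e+00
  7.36377921e-06 -1.70107363e+00] 0.44701917505371414
```

View pics/w3.png

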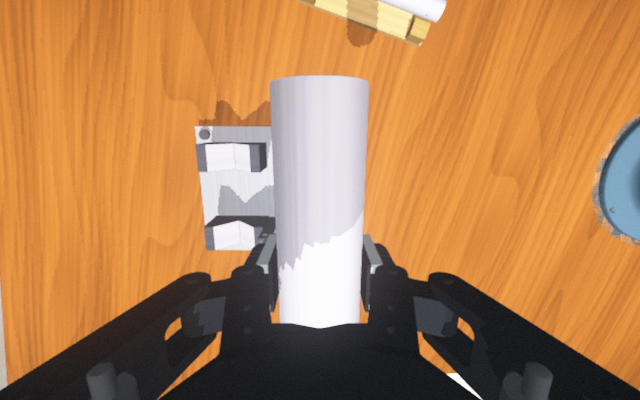

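View pics/s3.png

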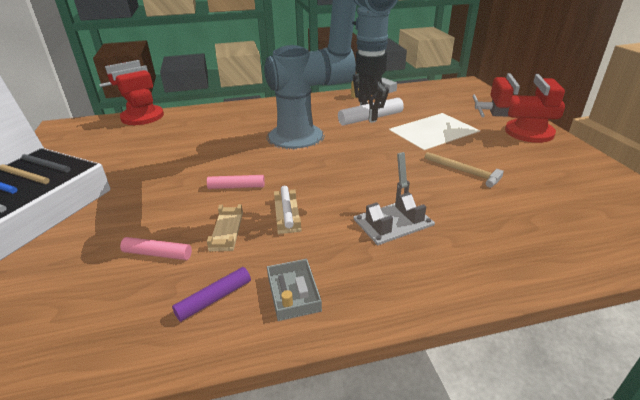

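The wrist view shows the plate's +x edge from (195,126) to (205,250), with the V roots near (235,157) and (235,237). I'll zoom in to refine this.

```bash
python3 - <<'E'
from h import *
im=cv2.imread("pics/w3.png"); cv2.imwrite("pics/w3z.png",cv2.resize(im[110:260,180:290],None,fx=4,fy=4,interpolation=cv2.INTER_CUBIC)) 
E
```

```text
(no output)
```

View pics/w3z.png

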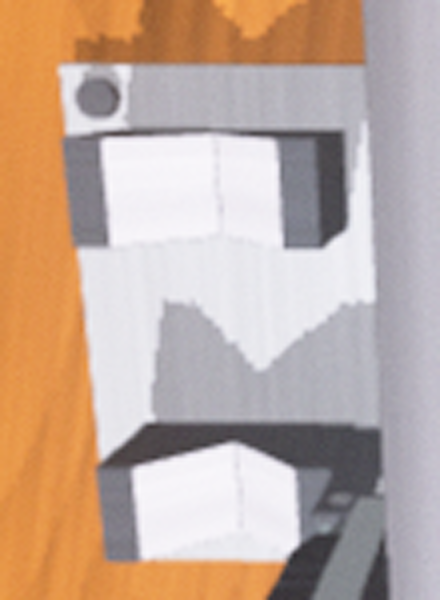

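```bash
python3 - <<'E'
from h import *
w=dict(np.load("w3.npz"))
L=[ # zoom px, fx,fy,z (mm)
(217,134,0,-72.5,32),(224,237,0,-37.5,32),(235,443,0,37.5,32),
(101,136,28,-72.5,60),(107,246,28,-37.5,60),(276,137,-28,-72.5,60),(284,246,-28,-37.5,60),
(64,136,40,-72.5,60),(76,247,40,-37.5,60),(315,137,-40,-72.5,60),(322,246,-40,-37.5,60),
(100,467,40,37.5,60),(107,560,40,72.5,60),(132,470,28,37.5,60),(137,560,28,72.5,60),(298,470,-28,37.5,60),
(58,64,65,-95,10)]
f=np.array([[l[2],l[3]] for l in L])/1e3
W=np.array([ray(w,(l[0]/4+180-.4,l[1]/4+110-.4),l[4]/1e3)[:2] for l in L])
a=f-f.mean(0);b=W-W.mean(0);
ya=np.arctan2((a[:,0]*b[:,1]-a[:,1]*b[:,0]).sum(),(a*b).sum())
R=np.array([[np.cos(ya),-np.sin(ya)],[np.sin(ya),np.cos(ya)]]);t=W.mean(0)-R@f.mean(0)
print(ya,t); print(((W-t)@R-f).round(4)*1e3)
E
```

```text
0.21302038130296636 [0.62457129 0.16614256]
[[ 0.1  0.6]
 [-0.1  0.6]
 [ 0.8  0.7]
 [ 0.2 -0.1]
 [ 1.5 -0.3]
 [ 1.3 -0.4]
 [ 0.5 -1. ]
 [-0.1  0. ]
 [-0.5  0.1]
 [ 1.1 -0.6]
 [ 0.3 -1.1]
 [-1.3  0.2]
 [-0.5 -0.6]
 [-0.   1.2]
 [ 1.1 -0.7]
 [-0.3  0.5]
 [-4.1  1. ]]
```

The plate edges disagree with the blocks by about 4–5 mm in both views, so the plate is probably not centred on the blocks. I'll check this using the block points in the top view.

```bash
python3 - <<'E'
from h import *
from rig import calibration
c=calibration("top"); im=cv2.imread("pics/fx.png")
for (x,y,ya),col in (((.6246,.1661,.213),(0,255,0)),((.6191,.1666,.225),(0,0,255))):
    X=np.array([np.cos(ya),np.sin(ya)]);Y=np.array([-X[1],X[0]])
    P=lambda a,b,z:tuple(int(round(v)) for v in (proj(c,[*(np.array([x,y])+a*X+b*Y),z])-[200,140]+.43)*7)
    for b in(-.0725,-.0375,.0375,.0725):
        for a,z in((.04,.06),(.028,.06),(0,.032),(-.028,.06),(-.04,.06)): cv2.circle(im,P(a,b,z),3,col,-1)
cv2.imwrite("pics/fxo.png",im)
E
```

```text
(no output)
```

View pics/fxo.png

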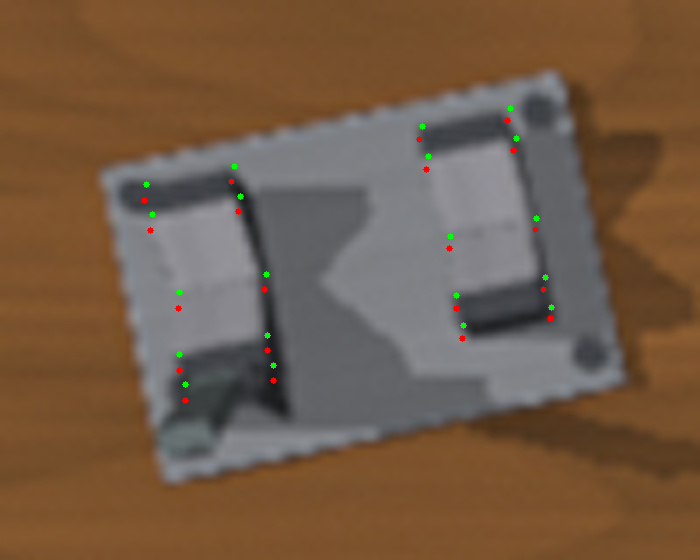

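The block-based estimate (green) fits both blocks, so the plate really is off-centre. I'll place using the blocks.

```bash
cat >> h.py <<'E'
F=np.array([0.6242,0.1663]);YA=0.217
FX=np.array([np.cos(YA),np.sin(YA)]);FY=np.array([-FX[1],FX[0]])
def fx(a,b,z): return [*(F+a*FX+b*FY),z]
OR=ori(YA-np.pi/2)
E
python3 - <<'E'
from h import *
from rig import *
goto(fx(0,-.0085,0.26),OR)
move_straight(fx(0,-.0085,0.10),rate=0.12)
move_straight(fx(0,-.0085,0.062),rate=0.06); wait(0.15)
s=read_state(); print(s["clock"],s["tool_pos"],s["ft_force"],s["ft_torque"])
cv2.imwrite("pics/s4.png",capture("scene"));cv2.imwrite("pics/t4.png",capture("top"));cv2.imwrite("pics/w4.png",capture("wrist"))
hit=move_straight(fx(0,-.0085,0.0365),rate=0.02,threshold=7)
s=read_state(); print(hit,s["clock"],s["tool_pos"],s["ft_force"],s["ft_torque"],s["width"])
print("f along X",s["ft_force"][:2]@FX)
E
```

```text
15.6 [0.62662207 0.15808932 0.0626773 ] [ 0.05660548 -0.53620885 -6.055947  ] [-0.06466775 -0.03365959  0.04048253]
True 16.825 [0.62801853 0.15838734 0.03946173] [1.70305469 0.80823262 3.87425066] [ 0.10092104 -0.2841091  -0.01746609] 0.45124782100688626
f along X 1.8371274704064229
```

```bash
python3 - <<'E'
from h import *
a=cv2.imread("pics/s4.png")[90:250,300:460];b=cv2.imread("pics/w4.png")
a=cv2.resize(a,None,fx=3,fy=3,interpolation=cv2.INTER_CUBIC);cv2.imwrite("pics/s4z.png",a)
E
```

```text
(no output)
```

View pics/s4z.png

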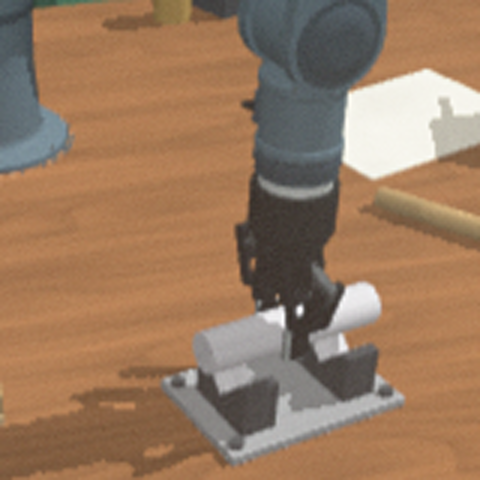

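View pics/w4.png

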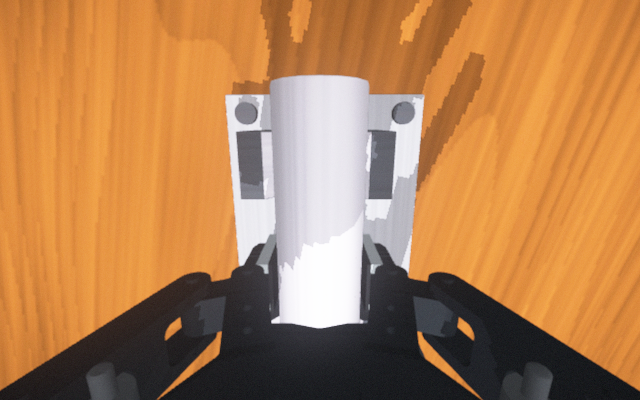

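Contact came at TCP z 0.0395, against 0.0393 predicted for a seated bar, with the side force under 2 N. I'll release, rise and look.

```bash
python3 - <<'E'
from h import *
from rig import *
s=read_state(); p=s["tool_pos"]
set_gripper(0.9); wait(0.2); s=read_state(); print(s["width"],s["ft_force"],s["tool_pos"])
p=s["tool_pos"]
move_straight([p[0],p[1],0.11],rate=0.08)
move_straight([p[0],p[1],0.25],rate=0.18)
s=read_state(); print(s["clock"],s["tool_pos"],s["ft_force"])
w=calibration("wrist");np.savez("w5.npz",**w);cv2.imwrite("pics/w5.png",capture("wrist"))
cv2.imwrite("pics/s5.png",capture("scene"))
a=cv2.imread("pics/s5.png")[130:250,340:460];cv2.imwrite("pics/s5z.png",cv2.resize(a,None,fx=4,fy=4,interpolation=cv2.INTER_CUBIC))
E
```

```text
0.8953940193223193 [ 1.06532979  0.66732318 -0.05203241] [0.62560938 0.15795176 0.03743759]
19.4667 [0.62507252 0.1578622  0.24862459] [-0.15663215 -1.09117923  0.21398118]
```

View pics/s5z.png

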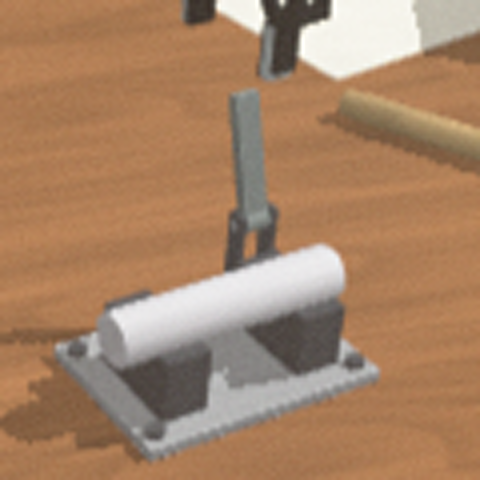

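View pics/w5.png

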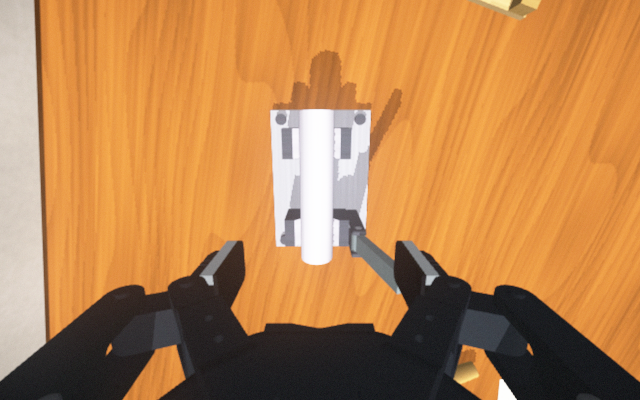

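Both ends of the bar stick out past the blocks. Next I'll measure the bar's position and the strap's angle.

```bash
python3 - <<'E'
from h import *
from rig import calibration
w=dict(np.load("w5.npz"))
M=np.column_stack([FX,FY])
for uv,z in(((317,108.5),.078),((317,263.5),.078)): print("end",(ray(w,uv,z)[:2]-F)@M)
for uv in((300,180),(333,180)):print((ray(w,uv,.0603)[:2]-F)@M)
c=calibration("scene")
for th in np.arange(1.7,2.15,.05):
    X=fx(-.048+.095*np.cos(th),.055,.0853+.095*np.sin(th)); print(round(th,2),((proj(c,X)-[340,130])*4).round(1), proj(w,X).round(1))
print("pin",((proj(c,fx(-.048,.055,.0853))-[340,130])*4).round(1),proj(w,fx(-.048,.055,.0853)))
E
```

```text
end [-0.00017015 -0.09205382]
end [0.00018123 0.08714988]
[ 0.02019085 -0.01243854]
[-0.01888314 -0.01241616]
1.7 [249.6  95. ] [388.4 285.6]
1.75 [245.5  93.1] [393.8 285.1]
1.8 [241.5  91.4] [399.  284.5]
1.85 [237.5  90.1] [404.  283.7]
1.9 [233.6  89.2] [408.8 282.8]
1.95 [229.7  88.6] [413.4 281.8]
2.0 [225.9  88.3] [417.7 280.6]
2.05 [222.2  88.3] [421.8 279.4]
2.1 [218.6  88.7] [425.6 278. ]
pin [247.4 217.9] [358.43034767 241.23058532]
```

The bar's centre is within about 2.5 mm of the seat along the V, and the strap is at about 1.75–1.8 rad. Next I'll close the fingers, go behind the strap and push it over along an arc.

```bash
cat >> h.py <<'E'
def push(th,h=0.0145,r=0.08):
    if th>np.pi/2: return fx(-.048+.095*np.cos(th)-.005*np.sin(th)-h,.055,.0853+.0755)
    return fx(-.048+r*np.cos(th)-.005*np.sin(th)-h,.055,.0853+(r*np.sin(th)+.005*np.cos(th) if th<1.4 else .0755))
E
python3 - <<'E'
from h import *
from rig import *
set_gripper(0.0)
for th in (1.9,1,0): print(inverse_kinematics(push(th),OR))
goto(fx(-.13,.055,.27),OR)
move_straight(fx(-.13,.055,.161),rate=.15)
s=read_state();print(s["clock"],s["tool_pos"],s["width"],s["ft_force"])
cv2.imwrite("pics/s6.png",capture("scene"))
a=cv2.imread("pics/s6.png")[100:240,320:460];cv2.imwrite("pics/s6z.png",cv2.resize(a,None,fx=4,fy=4,interpolation=cv2.INTER_CUBIC))
E
```

```text
[ 2.52913333e-01  3.63591327e-01 -1.23946503e-01  1.08325850e+00
 -4.44089210e-16 -1.53488299e+00]
[ 2.48631045e-01  5.12588765e-01  9.39524031e-02  1.15215996e+00
 -4.44089210e-16 -1.53916528e+00]
[ 2.46682274e-01  6.32280732e-01  1.26434816e-01  1.06495041e+00
 -4.44089210e-16 -1.54111405e+00]
21.7833 [0.48633002 0.1920341  0.16150753] 0.0012911346020410479 [ 0.35089541 -0.84930647  1.03714163]
```

View pics/s6z.png

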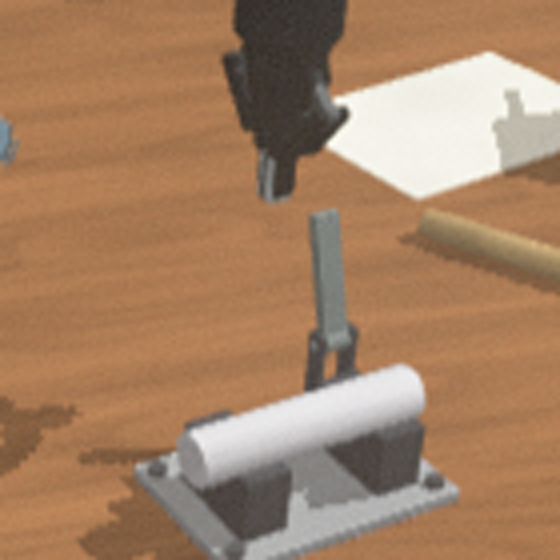

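The closed fingers are behind the strap and clear of it: fingertip at zoomed (275,197), strap tip at (325,213). Now the push.

```bash
python3 - <<'E'
from h import *
from rig import *
for th in (1.8,1.57,1.4,1.2,1.0,.8,.6):
    hit=move_straight(push(th),rate=.07,threshold=25); s=read_state()
    d=s["tool_pos"]-[*F,0]; print(th,hit,round(s["clock"],2),(d[:2]@FX).round(4),d[2].round(4),s["ft_force"].round(1))
    if hit: break
    if th in(1.2,): cv2.imwrite("pics/s7a.png",capture("scene"))
cv2.imwrite("pics/s7.png",capture("scene"))
a=np.hstack([cv2.imread(f)[130:250,340:460] for f in("pics/s7a.png","pics/s7.png")]);cv2.imwrite("pics/s7z.png",cv2.resize(a,None,fx=3.3,fy=3.3,interpolation=cv2.INTER_CUBIC))
E
```

```text
1.8 False 22.57 -0.0889 0.1608 [-0.4  0.1  0.2]
1.57 False 23.02 -0.0672 0.1607 [0.  0.1 0.7]
1.4 False 23.37 -0.0536 0.1607 [-0.2  0.5  0.3]
1.2 False 23.74 -0.0379 0.1617 [-0.4  0.2 -0.4]
1.0 False 24.17 -0.0231 0.1549 [ 0.2  0.2 -0.3]
0.8 False 24.54 -0.0103 0.1454 [-0.   0.3 -1.2]
0.6 False 24.92 0.0006 0.1337 [ 1.  -0.6 -0.5]
```

View pics/s7z.png

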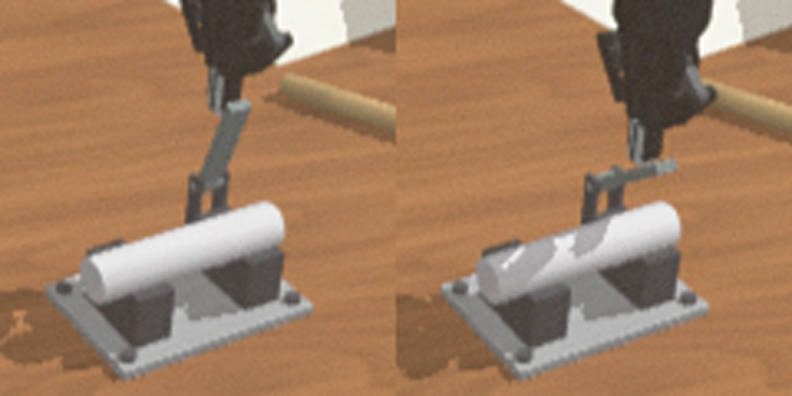

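The strap is following the fingertip. I'll carry on down until it contacts the bar.

```bash
python3 - <<'E'
from h import *
from rig import *
def rep(th,hit):
    s=read_state(); d=s["tool_pos"]-[*F,0]; print(th,hit,round(s["clock"],2),(d[:2]@FX).round(4),d[2].round(4),s["ft_force"].round(1))
for th in (.4,.2,.08):
    hit=move_straight(push(th),rate=.05,threshold=25); rep(th,hit)
    if hit: break
p=push(0); p[2]=.086
hit=move_straight(p,rate=.015,threshold=9); rep("press",hit)
cv2.imwrite("pics/s8.png",capture("scene"))
t=read_state()["tool_pos"]
move_straight([t[0],t[1],.13],rate=.06)
move_straight([t[0],t[1],.26],rate=.15)
goto(fx(-.2,-.1,.28),OR); wait(.3); rep("away",0)
cv2.imwrite("pics/s9.png",capture("scene"));cv2.imwrite("pics/t9.png",capture("top"))
a=np.hstack([cv2.imread(f)[130:250,340:460] for f in("pics/s8.png","pics/s9.png")]);cv2.imwrite("pics/s9z.png",cv2.resize(a,None,fx=3.3,fy=3.3,interpolation=cv2.INTER_CUBIC))
a=cv2.imread("pics/t9.png")[130:280,80:300];cv2.imwrite("pics/t9z.png",cv2.resize(a,None,fx=3.5,fy=3.5,interpolation=cv2.INTER_CUBIC))
E
```

```text
0.4 False 25.43 0.0089 0.1204 [-0.7  0.3  1. ]
0.2 False 25.9 0.0145 0.1054 [-0.   0.   0.3]
0.08 False 26.24 0.0165 0.0961 [-0.2 -0.  -0.3]
press True 26.77 0.0175 0.0901 [-0.7  0.7  5.4]
away 0 30.01 -0.1993 0.2798 [-0.8  0.4  0.5]
```

View pics/s9z.png

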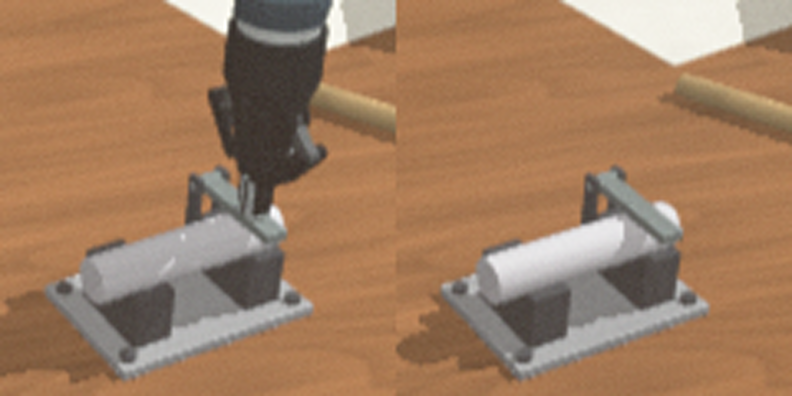

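View pics/t9z.png

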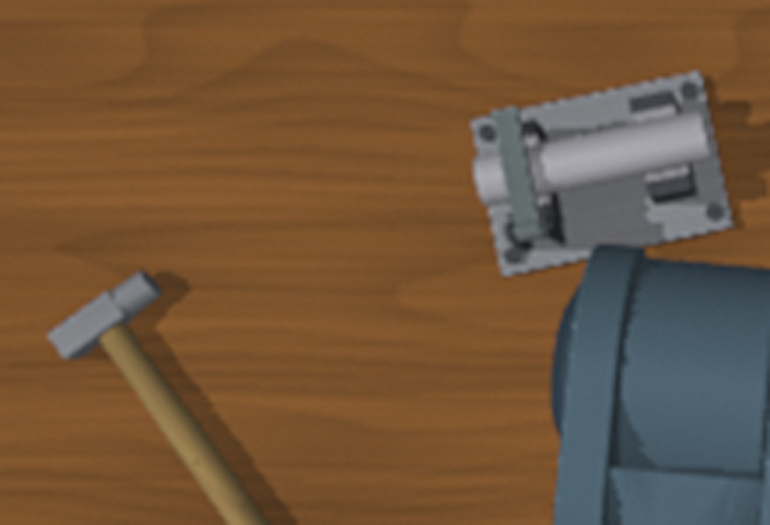

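The strap is down and the press stopped at TCP z 0.0901, against 0.0903 for a level strap. I'll check the strap angle in the picture and compare the bystanders before and after.

```bash
python3 - <<'E'
from h import *
from rig import calibration
c=calibration("scene")
im=cv2.imread("pics/s9.png")[160:220,380:440]; im=cv2.resize(im,None,fx=9,fy=9,interpolation=cv2.INTER_CUBIC)
for th,col in((0,(0,255,0)),(.06,(0,0,255))):
  for b in(.045,.065):
    for r in (.02,.095):
        p=proj(c,fx(-.048+r*np.cos(th)-.005*np.sin(th),b,.0853+r*np.sin(th)+.005*np.cos(th)))
        cv2.circle(im,tuple(int(round(v)) for v in (p-[380,160]+.45)*9),3,col,-1)
cv2.imwrite("pics/s9s.png",im)
A=cv2.imread("pics/t4.png");A0=cv2.imread("pics/top0.png");B=cv2.imread("pics/t9.png");S0=cv2.imread("pics/scene0.png");S9=cv2.imread("pics/s9.png")
for n,(a,b,(r0,r1,c0,c1)) in {"hammer top":(A0,B,(200,300,85,170)),"thin scene":(S0,S9,(180,240,268,305)),"hammer scene":(S0,S9,(148,192,420,508))}.items():
    print(n,cv2.absdiff(a[r0:r1,c0:c1],b[r0:r1,c0:c1]).mean().round(2),cv2.phaseCorrelate(*[cv2.cvtColor(i[r0:r1,c0:c1],6).astype(np.float32) for i in(a,b)]))
E
```

```text
hammer top 0.79 ((0.04197627597548603, -0.005572755672119456), 0.9799393766191271)
thin scene 2.36 ((0.0011188803235491207, 0.04058401860028127), 0.9930929597218832)
hammer scene 2.25 ((0.08168132452757959, 0.42010360802720825), 0.9351180625256197)
```

View pics/s9s.png

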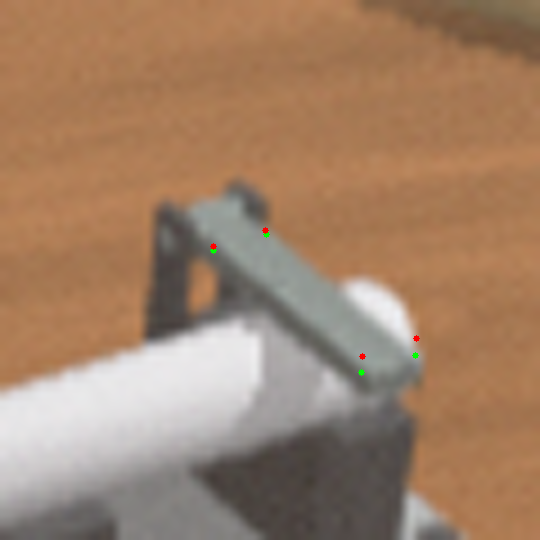

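View pics/s9.png

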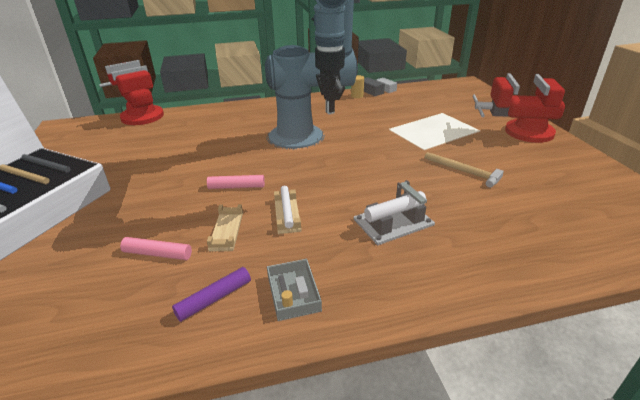

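The strap matches the level projection (green) to about a pixel. The bystanders look unmoved. Handing in.

```bash
python3 - <<'E'
from rig import *
print(read_state()["clock"]); job_done()
E
```

```text
30.1083
the job is handed in; nothing more can be done
```

The thick bar is lying in both V-blocks with the hold-down strap swung over and resting on it. I handed the job in at 30.1 s, with the arm well clear; no verdict is reported.

- **Bar:** I gripped it about 8 mm off its middle, so the gripper stayed clear of the strap. It touched the Vs at a tool height of 39.5 mm, against 39.3 mm expected for a seated bar. The stop was set at 7 N. After release it lay about 2.5 mm off even along the Vs and stuck out at both ends.
- **Strap:** I pushed it over with the closed fingers until the force rose. It stopped at 90.1 mm, against 90.3 mm for a level strap on the bar. In the last picture it agrees with level to about a pixel.
- **Bystanders:** the thin bar shows no shift in the scene view, and the hammer shows none in the top view. The hammer's patch in the scene view read 0.4 px, which I put down to changed shadows but did not check further.
- **One disagreement:** the steel plate's edges put its middle 4–5 mm from the V-blocks' middle. I placed the bar by the blocks, and both the seating height and the low side force (under 2 N) agreed with that.

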